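Fetch the full sugar tin from behind the bottle and the tumbler

ROBOT

A 6-joint arm with a two-finger parallel gripper is mounted at the origin on the work surface. World frame = base frame: x ahead of the robot, y to its left, z up, the work surface at z = 0. Lengths are in m, angles in rad, forces in N, time in s.
With the tool pointing down it reaches from about 0.275 to 0.75 m from the base axis. Payload 10.2 kg.
Tool frame: the origin (TCP) lies at the very end of the fingers, on their centre line; the grasp point (between the pads) lies 19 mm behind it; z points along the fingers, y is the line along which they close (so a half turn about z gives the same grasp; the last joint's range is limited). The gripper opens to 85 mm and grips with 20 to 120 N. Pads are 22 mm wide; open, the fingers measure 114 mm over their backs; the gripper's body (76 mm by 85 mm) begins 54 mm behind the grasp point. The pads swing forward as they close: fully open they stand 13 mm farther back than shut.
Start: joints at [1.109, 0.313, 1.498, -0, 1.331, -0.223], TCP at [0.124, 0.51, 0.202] pointing down, gripper open.
Joint ranges: [-2.94, 2.94], [-0.97, 2.17], [0.19, 2.56], [-1.23, 4.37], [0.02, 3.11], [-2.88, 2.88]. Speed limits (rad/s): [2.39, 2.39, 3.01, 3.14, 3.14, 3.14].

INTERFACE

Orientations are given as a unit quaternion [x, y, z, w].
In Python, from workcell import bot gives the robot as it stands.
- The arm moves only by the shell command python3 -m pendant 'ROWS' [OPENING] [FORCE]. ROWS is a JSON object of lists of equal length, an entry for each row: "translation": the shift along the world's x, y, z normalised to -1 to 1, where 1 is 30 mm, a list of three; "turn": the turn, a rotation vector about the world's x, y, z normalised to -1 to 1, where 1 is 0.12 rad, a list of three. A call has 1 to 8 rows; each row shifts and turns the commanded pose from where the row before left it; what a row does not reach is not made up. A row lasts 1/12 s, in which the tool goes at most 41.7 mm and 7.16 degrees, less where a joint would pass 70% of its speed; a pose out of reach is approached as far as the arm can. A call with a number of a shift or a turn outside -1 to 1 is refused whole. A call with a gripper value outside its range is refused whole. OPENING is the opening, from -1 (shut) to 1 (fully open), set as the call begins (- or left out, the last holds). The fingers move at their own pace and stop on an object; FORCE is the grip in N (left out, the last holds). Time passes only in rows, so rows that do not move let the fingers close. It gives the time, the measured TCP pose, the force, the opening and the grip force at its end, in the units of the state.
- bot.state(): the state, without advancing time (a new reading comes with each control period).
- bot.camera(name): name is "scene" or "top" or "wrist"; returns the picture (400x640x3 uint8, red, green, blue); there is no depth.
- bot.camera_info(name): a dict with "fx", "fy", "cx", "cy" (pixels), "world_from_camera" (4x4, takes a point from camera to world coordinates). Camera axes: x right, y down, z forward; pixel columns grow to the right and rows downward; lengths in m; the calibration is good to about 2 mm. A picture is of the moment at which its call begins: read the wrist's pose just before it. camera_info takes no time and is no camera call; for the wrist camera it gives the pose at the moment of the call.
- bot.finish_job(): hands the job in; it is judged then, once.
The state is a dict: "time": time; "q": joint angles; "qvel": joint speeds; "joint_torque": joint torques, N m; "tcp_pos": TCP position; "ee_rot": TCP orientation; "ft_force": force on the tool from outside, world axes, zero at the start; "torque": the same for the moment, N m; "grip_width": opening from 0.0 (shut) to 1.0 (fully open); "finger_force": force on a finger pad.
Only numpy, scipy, OpenCV 4.12 (cv2) and the standard library are available. Lean on these libraries where they do the work, as an engineer would, in place of code of your own. Each camera call takes 0.05 s, during which the arm holds its last target. There are 200 camera calls.

TASK

One of the three identical tins at the back of the bamboo station tray is full of sugar and clearly heavier than the two empty ones; first set both the tall syrup bottle and the travel tumbler, which stand in front of the tins, aside upright on the draining mat, then lift the tins to feel which is the full one and stand that one on the free end of the serving tray, beside the mug. Only after that put the bottle and the tumbler each back exactly where it stood, and leave the two empty tins standing in their own places too. Set everything down gently without dropping it, and do not disturb or tip over anything, the mug and the capsule jar included.

Things in the scene. Friction and masses are not known exactly. Their poses are not given: they have to be found in the camera images.
- bottle: amber glass syrup bottle, paper label, upright on the station in front of the tins: round, 62 mm across up to 135 mm, narrowing to a black cap 32 mm across from 184 to 220 mm (top). 0.36 to 0.54 kg. Origin at centre of underside, z up. 12 mm clear of the tins; bottle and tumbler stand 100 mm apart (centres), either way round
- tumbler: closed aluminium travel tumbler with black lid, upright on the station in front of the tins: round, 62 mm across from 60 mm up to the lid's top at 172 mm (56 mm across at the foot), with a small grey sip tab up to 180 mm. 0.24 to 0.36 kg. Origin at centre of underside, z up. 12 mm clear of the tins
- tin_a: one of three identical closed square tins, steel with a flat pale metal lid: 58 x 58 mm, 95 mm high; origin at centre of underside, z up, x and y square to its sides. They stand in a row along the station's y axis, square to it, 94 mm between centres (36 mm gaps), in any order. One is full of sugar, 0.31 to 0.43 kg; two are empty, 0.07 to 0.12 kg. Only the weight tells which
- tin_b: one of three identical closed square tins, steel with a flat pale metal lid: 58 x 58 mm, 95 mm high; origin at centre of underside, z up, x and y square to its sides. They stand in a row along the station's y axis, square to it, 94 mm between centres (36 mm gaps), in any order. One is full of sugar, 0.31 to 0.43 kg; two are empty, 0.07 to 0.12 kg. Only the weight tells which
- tin_c: one of three identical closed square tins, steel with a flat pale metal lid: 58 x 58 mm, 95 mm high; origin at centre of underside, z up, x and y square to its sides. They stand in a row along the station's y axis, square to it, 94 mm between centres (36 mm gaps), in any order. One is full of sugar, 0.31 to 0.43 kg; two are empty, 0.07 to 0.12 kg. Only the weight tells which
- station: bamboo coffee-station tray, fixed to the counter, 182 mm (x) by 302 mm (y), floor 8 mm thick, rim 18 mm high above the counter. Origin at the centre of the underside; its -x side is the front, towards the robot. The tins stand in its rear half (+x), bottle and tumbler in its front half (-x)
- drain_mat: dark ribbed rubber draining mat lying fixed on the counter to the left or right of the station tray, 240 mm (x) by 160 mm (y), 4 mm thick; empty at the start, the place to park the bottle and the tumbler. Origin at the centre of the underside
- serving_tray: dark wooden serving tray with thin wire handles at its short ends, fixed on the counter on the other side of the station tray, 250 mm (x) by 165 mm (y), floor 7 mm thick, rim 18 mm high and 8 mm thick, handles up to 35 mm. Origin at the centre of the underside, x along its length. The mug stands on its +x half (away from the robot); its -x half is free
- mug: white mug, 76 mm across, 85 mm high, with a handle towards its own +y; stands on the far (+x) half of the serving tray, about 65 mm from the tray's centre, and stays there. Origin at the centre of the underside
- jar: clear clip-top jar of coffee capsules, 92 mm across, 131 mm high, standing on the counter beyond the station tray; to be left alone. Origin at the centre of the underside

How it is judged:
By the outcome, as a careful person would: the job done as asked, in the order asked, and still so for the second after the job is handed in, with the robot touching nothing.
It also fails if it takes over 131 s, if anything falls off the work surface, if the arm or the gripper's body presses on something with over 40 N, if the wrist force passes 120 N, or if a joint passes its speed limit or range.

## Working session

There is one attempt and no reset: what is moved stays moved. The work goes in short steps, Python scripts to look and compute and a shell command to move; the robot and the scene stay as the last step left them, time stands still between calls to the robot, and variables do not carry over. Pictures are saved under pics/ and viewed, at most 14 in all, crops included, and the job is handed in when it is done.

```bash
ls; mkdir -p pics
python3 - <<'E'
from workcell import bot
import cv2,numpy as np
for n in ("scene","top"):
    im=bot.camera(n);cv2.imwrite(f"pics/{n}0.png",im[:,:,::-1]);i=bot.camera_info(n);print(n,i["fx"],i["fy"],i["cx"],i["cy"],np.round(i["world_from_camera"],4).tolist())
s=bot.state();print(s)
E
```

```text
pics
scene 508.0935894939541 508.0935894939541 316.5870538975317 193.42550411266203 [[0.1196, 0.6728, -0.7301, 1.4353], [0.9928, -0.0847, 0.0847, -0.0955], [-0.0049, -0.735, -0.6781, 0.8488], [0.0, 0.0, 0.0, 1.0]]
top 414.0315031110148 414.0315031110148 319.1795713244006 206.62290174108685 [[0.0174, -0.9977, 0.0651, 0.523], [-0.9995, -0.0156, 0.0279, -0.0202], [-0.0268, -0.0655, -0.9975, 1.0987], [0.0, 0.0, 0.0, 1.0]]
{'time': 0.1, 'q': array([ 1.10862518e+00,  3.13386471e-01,  1.49835740e+00,  1.47330507e-05,
        1.33101048e+00, -2.23380101e-01]), 'qvel': array([ 0.00043445, -0.00067437, -0.00260302,  0.00218568,  0.00102743,
       -0.00158702]), 'joint_torque': array([ 1.68405171e-03, -4.12906337e+01, -2.60144788e+01, -2.20526440e-04,
        3.10980657e-03, -2.43610691e-05]), 'tcp_pos': array([0.12405438, 0.50986161, 0.2014976 ]), 'ee_rot': array([ 1.19113778e-01,  9.92880441e-01, -5.44653507e-04, -2.01963304e-04]), 'ft_force': array([ 0.00842349,  0.77404378, -0.94248096]), 'torque': array([0.03792769, 0.00859623, 0.04435159]), 'finger_force': 0.0, 'grip_width': 1.0029075951367405}
```

View pics/top0.png

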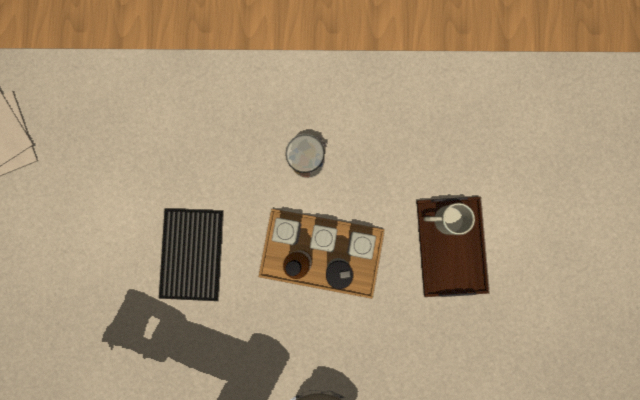

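View pics/scene0.png

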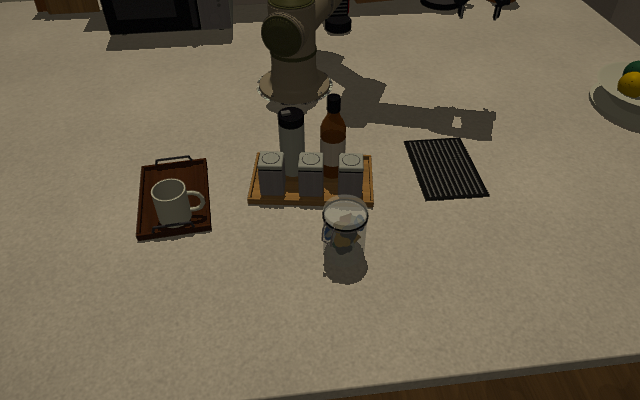

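The top view shows mat (192,255), station (322,252), serving tray (453,246) with mug (457,219), bottle cap (293,268), tumbler lid (340,275), tins (286,231), (324,238), (362,245) and jar (305,155). The scene view shows tin lids at (270,160), (311,160), (350,160), the bottle cap top at (334,97) and the tumbler lid at (291,113).

```bash
cat > h.py <<'E'
from workcell import bot
import cv2,numpy as np
def ray(info,u,v):
    T=np.array(info["world_from_camera"]);d=T[:3,:3]@np.array([(u-info["cx"])/info["fx"],(v-info["cy"])/info["fy"],1]);return T[:3,3],d/np.linalg.norm(d)
def plane(info,u,v,z):
    o,d=ray(info,u,v);return o+d*(z-o[2])/d[2]
def tri(obs):
    A=np.zeros((3,3));b=np.zeros(3)
    for i,u,v in obs:
        o,d=ray(i,u,v);P=np.eye(3)-np.outer(d,d);A+=P;b+=P@o
    p=np.linalg.solve(A,b);r=[np.linalg.norm((np.eye(3)-np.outer(ray(*x)[1],ray(*x)[1]))@(p-ray(*x)[0])) for x in obs]
    return p,max(r)
def blobs(m,amin):
    cs,_=cv2.findContours(m.astype(np.uint8)*255,cv2.RETR_EXTERNAL,cv2.CHAIN_APPROX_NONE)
    return sorted([c for c in cs if cv2.contourArea(c)>amin],key=lambda c:c[:,0,0].mean())
E
python3 - <<'E'
from h import *
t=cv2.imread("pics/top0.png");s=cv2.imread("pics/scene0.png");it=bot.camera_info("top");is_=bot.camera_info("scene")
hsv=cv2.cvtColor(t,cv2.COLOR_BGR2HSV);H,S,V=[hsv[...,k].astype(int) for k in range(3)]
for p in [(286,231),(192,255),(453,270),(310,280),(295,269),(340,278),(270,300)]: print(p,hsv[p[1],p[0]])
def roi(m,x0,y0,x1,y1):
    z=np.zeros_like(m);z[y0:y1,x0:x1]=m[y0:y1,x0:x1];return z
def rect(m,n,z,amin=200):
    for c in blobs(m,amin):
        (cx,cy),wh,a=cv2.minAreaRect(c);box=cv2.boxPoints(((cx,cy),wh,a));P=np.array([plane(it,u,v,z)[:2] for u,v in box]);e=np.diff(np.vstack([P,P[:1]]),axis=0)
        print(n,(round(cx),round(cy)),"centre",P.mean(0).round(4),"sides",np.linalg.norm(e,axis=1).round(3)[:2],"ang",np.degrees(np.arctan2(e[:2,1],e[:2,0])).round(1))
rect(roi(V<90,150,195,235,310),"mat",.004)
rect(roi((S>60)&(V>0)&(H<25),405,185,500,305)&(V<110),"tray",.018)
rect(cv2.morphologyEx(roi(((S>105)|(V<60)),245,195,395,305).astype(np.uint8),cv2.MORPH_CLOSE,np.ones((7,7))),"station",.018)
rect(roi((S<60)&(V>120),268,215,385,262),"tin",.103,100)
cv2.imwrite("pics/c1.png",np.hstack([cv2.resize(t[190:310,245:395],None,fx=3.2,fy=3.2,interpolation=2)]))
cv2.imwrite("pics/c2.png",cv2.resize(s[85:215,240:390],None,fx=4,fy=4,interpolation=2))
E
```

```text
(286, 231) [ 23  41 179]
(192, 255) [26 44 41]
(453, 270) [ 10 187  71]
(310, 280) [ 16 149 166]
(295, 269) [18 30 43]
(340, 278) [14 48 58]
(270, 300) [ 19  59 187]
mat (191, 254) centre [0.4634 0.3494] sides [0.241 0.16 ] ang [ -1.1 -92.5]
tray (452, 246) centre [ 0.4981 -0.3344] sides [0.169 0.254] ang [ -84.5 -175.9]
station (321, 253) centre [0.474  0.0029] sides [0.183 0.303] ang [ -9.2 -99.7]
tin (285, 231) centre [0.5279 0.0888] sides [0.056 0.055] ang [ -9.3 -99.6]
tin (323, 238) centre [ 0.5126 -0.0035] sides [0.056 0.057] ang [ -9.6 -99.6]
tin (358, 221) centre [ 0.5549 -0.0872] sides [0.122 0.029] ang [ -89.1 -179.6]
tin (362, 245) centre [ 0.4977 -0.0955] sides [0.055 0.055] ang [ -8.8 -98.5]
```

View pics/c1.png

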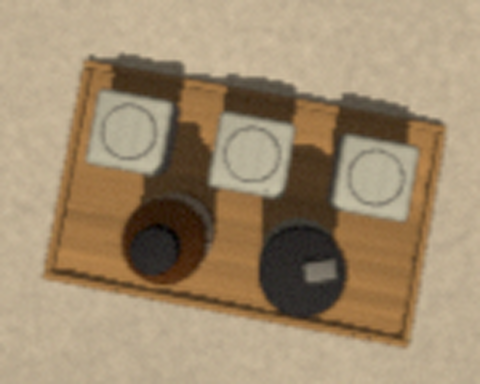

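View pics/c2.png

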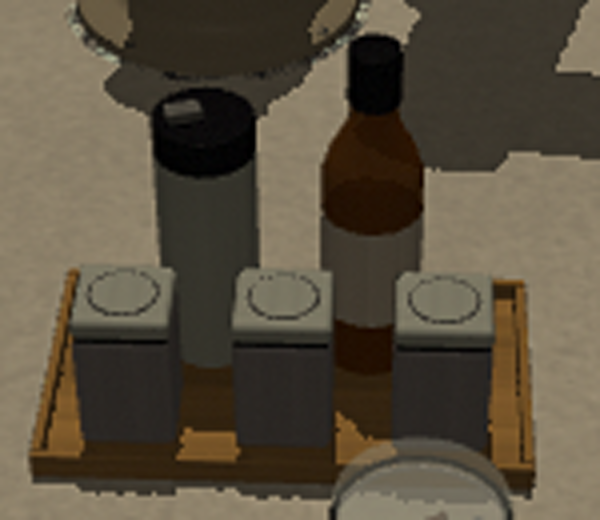

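The crops show cap top at c1 (155,250), tumbler lid at c1 (301,270), and tin rings at c1 (130,131), (252,155), (377,177). In c2 the same things are at (376,53), (206,119), (445,300), (283,297) and (124,293).

Run:
```python
from h import *
it=bot.camera_info("top");is_=bot.camera_info("scene")
D={"cap":((155,250),(376,53)),"lid":((301,270),(206,119)),"tL":((130,131),(445,300)),"tM":((252,155),(283,297)),"tR":((377,177),(124,293)),"statcornerfrontL":((46,277),(524,284)) }
P={}
for k,(a,b) in D.items():
    p,r=tri([(it,a[0]/3.2+245,a[1]/3.2+190),(is_,b[0]/4+240,b[1]/4+85)]);P[k]=p;print(k,p.round(4),round(r,4))
a=np.radians(-9.5);R=np.array([[np.cos(a),-np.sin(a)],[np.sin(a),np.cos(a)]])
for k in P: print(k,"in station",(R.T@(P[k][:2]-[.474,.0029])).round(4))
z=[plane(it,155/3.2+245,250/3.2+190,.228),plane(it,301/3.2+245,270/3.2+190,.180)];print(np.round(z,4))
# mug
u=plane(it,457,219,.092);print("mug",u)
```

```text
cap [0.4499 0.0581 0.2236] 0.0019
lid [ 0.4343 -0.0392  0.1769] 0.0017
tL [0.5283 0.0894 0.1029] 0.002
tM [ 0.5118 -0.0032  0.1015] 0.0015
tR [ 0.4971 -0.0961  0.1023] 0.0022
statcornerfrontL [0.4088 0.1658 0.0127] 0.0026
cap in station [-0.0328  0.0505]
lid in station [-0.0323 -0.0481]
tL in station [0.0393 0.0943]
tM in station [0.0383 0.0003]
tR in station [ 0.0391 -0.0938]
statcornerfrontL in station [-0.0912  0.1499]
[[ 0.4501  0.0558  0.228 ]
 [ 0.4344 -0.0408  0.18  ]]
mug [ 0.56398358 -0.32495564  0.092     ]
```

Heights and layout match the given sizes: tins and cap agree, station yaw is -9.5°, and both rays close within about 2 mm. Next I move above the bottle for a closer look.

```bash
python3 -m pendant '{"translation":[[0,0,1],[0,0,1],[0,0,1],[0,0,1],[0,0,1],[0.7,-1,0],[0.7,-1,0],[0.7,-1,0]],"turn":[[0,0,0.6],[0,0,0],[0,0,0],[0,0,0],[0,0,0],[0,0,0],[0,0,0],[0,0,0]]}' 1 60
python3 -m pendant '{"translation":[[0.7,-1,0],[0.7,-1,0],[0.7,-1,0],[0.7,-1,0],[0.7,-1,0],[0.7,-1,0],[0.7,-1,0],[0.7,-1,0]],"turn":[[0,0,0],[0,0,0],[0,0,0],[0,0,0],[0,0,0],[0,0,0],[0,0,0],[0,0,0]]}'
python3 -m pendant '{"translation":[[0.7,-1,0],[0.7,-1,0],[0.7,-1,0],[0.7,-1,0],[0.2,0,0],[0,0,0],[0,0,0],[0,0,0]],"turn":[[0,0,0],[0,0,0],[0,0,0],[0,0,0],[0,0,0],[0,0,0],[0,0,0],[0,0,0]]}'
python3 - <<'E'
from h import *
s=bot.state();i=bot.camera_info("wrist");im=bot.camera("wrist");cv2.imwrite("pics/w1.png",im[:,:,::-1])
np.save("w1.npy",i["world_from_camera"]);print(s["tcp_pos"],s["ee_rot"],i["fx"],i["cx"],i["cy"],np.round(i["world_from_camera"],3),s["ft_force"])
E
```

```text
time: 0.77
tcp_pos: [0.1875, 0.419, 0.3518]
ee_rot: [0.083, 0.997, -0.0, 0.0]
ft_force: [1.0, -1.0, 0.4]
grip_width: 0.998
finger_force: 0.0
time: 1.43
tcp_pos: [0.3557, 0.1784, 0.3519]
ee_rot: [0.083, 0.997, -0.0, -0.0]
ft_force: [0.2, 1.6, 0.0]
grip_width: 0.996
finger_force: 0.0
time: 2.1
tcp_pos: [0.4446, 0.0611, 0.3522]
ee_rot: [0.083, 0.997, 0.0, 0.0]
ft_force: [-0.6, -0.6, -0.0]
grip_width: 0.999
finger_force: 0.0
[0.44457    0.06108109 0.35216258] [8.25982485e-02 9.96582921e-01 8.89235493e-05 4.48401726e-05] 356.0716474618757 316.0800655982825 202.58528486675837 [[ 0.165  0.951  0.26   0.379]
 [ 0.986 -0.159 -0.044  0.072]
 [-0.     0.264 -0.965  0.525]
 [ 0.     0.     0.     1.   ]] [-0.60761241 -0.63450374 -0.0281576 ]
```

View pics/w1.png

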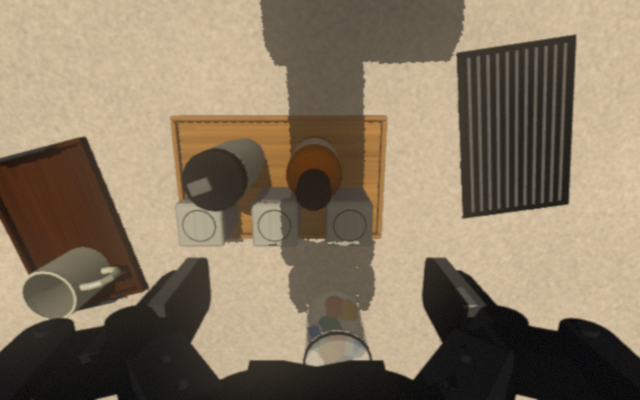

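The wrist picture shows the cap at (314,189), the tumbler lid at (215,178), tin rings at (198,225), (274,224) and (349,224), and the station square to the image. I'll fuse all three views.

Run:
```python
from h import *
it=bot.camera_info("top");is_=bot.camera_info("scene");w=dict(bot.camera_info("wrist"));w["world_from_camera"]=np.load("w1.npy")
im=cv2.imread("pics/w1.png");V=im.max(2)
m=np.zeros_like(V,bool);m[150:225,270:350]=V[150:225,270:350]<45
m2=np.zeros_like(V,bool);m2[140:215,175:250]=V[140:215,175:250]<70
wc=[]
for n,mm in(("cap",m),("lid",m2)):
    c=max(blobs(mm,50),key=cv2.contourArea);e=cv2.fitEllipse(c);print(n,np.round(e[0],1),np.round(e[1],1),cv2.boundingRect(c));wc.append(e[0])
D={"cap":((155,250),(376,53),(314,189)),"lid":((301,270),(206,119),(215,178)),"tL":((130,131),(445,300),(349,224.5)),"tM":((252,155),(283,297),(274,224.5)),"tR":((377,177),(124,293),(198.5,225))}
H={"cap":.228,"lid":.18,"tL":.103,"tM":.103,"tR":.103}
for k,(a,b,c) in D.items():
    p,r=tri([(it,a[0]/3.2+245,a[1]/3.2+190),(is_,b[0]/4+240,b[1]/4+85),(w,*c)]);q,r2=tri([(it,a[0]/3.2+245,a[1]/3.2+190),(w,*c)]);print(k,p.round(4),round(r,4),q.round(4),"wrist plane",plane(w,*c,H[k]).round(4))
for k,pts,z in(("stn",[(171,117),(386,117),(381,238)],.018),("mat",[(458,54),(575,37),(569,203),(464,217)],.004)):
    print(k,[plane(w,*p,z)[:2].round(4).tolist() for p in pts])
```

```text
cap [313.2 189.7] [33.7 39.6] (296, 170, 35, 40)
lid [215.2 179.5] [60.4 64.1] (183, 149, 66, 62)
cap [0.4487 0.0584 0.2223] 0.0023 [0.4492 0.0576 0.2144] wrist plane [0.4464 0.0588 0.228 ]
lid [ 0.4325 -0.0392  0.1752] 0.0023 [ 0.4327 -0.0415  0.1668] wrist plane [ 0.4303 -0.0377  0.18  ]
tL [0.5278 0.0893 0.1023] 0.0023 [0.5282 0.0884 0.0992] wrist plane [0.527  0.0888 0.103 ]
tM [ 0.5119 -0.0034  0.1017] 0.0017 [ 0.5119 -0.0043  0.1013] wrist plane [ 0.5116 -0.0036  0.103 ]
tR [ 0.497  -0.0963  0.1024] 0.0025 [ 0.4972 -0.0982  0.1001] wrist plane [ 0.4966 -0.0968  0.103 ]
stn [[0.3608, -0.1288], [0.41, 0.1648], [0.5863, 0.137]]
mat [[0.3441, 0.2735], [0.3487, 0.43], [0.5828, 0.4265], [0.5789, 0.2683]]
```

```bash
python3 -m pendant '{"translation":[[0.15,-0.1,-0.6],[0,0,-1],[0,0,-1],[0,0,-1],[0,0,-0.8],[0,0,-0.5],[0,0,-0.33],[0,0,0]],"turn":[[0,0,0],[0,0,0],[0,0,0],[0,0,0],[0,0,0],[0,0,0],[0,0,0],[0,0,0]]}'
python3 -m pendant '{"translation":[[0,0,0],[0,0,0],[0,0,0],[0,0,0],[0,0,0],[0,0,0],[0,0,0],[0,0,0]],"turn":[[0,0,0],[0,0,0],[0,0,0],[0,0,0],[0,0,0],[0,0,0],[0,0,0],[0,0,0]]}' -1 60
python3 -m pendant '{"translation":[[0,0,0],[0,0,0],[0,0,0],[0,0,0],[0,0,0],[0,0,0]],"turn":[[0,0,0],[0,0,0],[0,0,0],[0,0,0],[0,0,0],[0,0,0]]}'
```

```text
time: 2.82
tcp_pos: [0.4483, 0.0581, 0.1936]
ee_rot: [0.083, 0.997, 0.0, -0.002]
ft_force: [-0.3, -0.5, -0.2]
grip_width: 1.001
finger_force: 0.0
time: 3.48
tcp_pos: [0.4502, 0.0572, 0.1962]
ee_rot: [0.083, 0.997, 0.0, 0.001]
ft_force: [0.3, 1.3, 6.1]
grip_width: 0.317
finger_force: 58.7
time: 3.98
tcp_pos: [0.4503, 0.0571, 0.1962]
ee_rot: [0.083, 0.997, 0.0, 0.001]
ft_force: [0.5, 1.3, 6.5]
grip_width: 0.314
finger_force: 58.7
```

```bash
python3 -m pendant '{"translation":[[0,0,0.2],[0,0,0.4],[0,0,0.4],[0,0,0],[0,0,0]],"turn":[[0,0,0],[0,0,0],[0,0,0],[0,0,0],[0,0,0]]}'
python3 - <<'E'
from h import *
im=bot.camera("scene");cv2.imwrite("pics/s2.png",cv2.resize(im[60:220,230:400],None,fx=3,fy=3)[:,:,::-1])
E
```

```text
time: 4.4
tcp_pos: [0.4497, 0.0571, 0.225]
ee_rot: [0.083, 0.997, -0.0, 0.0]
ft_force: [1.0, 0.2, -3.5]
grip_width: 0.314
finger_force: 59.3
```

View pics/s2.png

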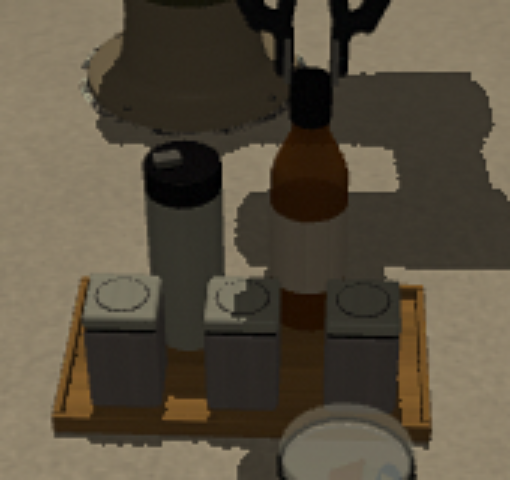

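The bottle hangs upright in the grip and is off the tray. I carry it to the mat.

```bash
python3 -m pendant '{"translation":[[0,0,0.5],[0,0,1],[0,0,0.5],[0,0.4,0],[0,0.7,0],[0,1,0],[0,1,0],[0,1,0]],"turn":[[0,0,0],[0,0,0],[0,0,0],[0,0,0],[0,0,0],[0,0,0],[0,0,0],[0,0,0]]}'
python3 -m pendant '{"translation":[[0.4,1,0],[0.4,1,0],[0.5,1,0],[0.5,1,0],[0.4,0.9,0],[0.27,0.7,0],[0,0,0],[0,0,0]],"turn":[[0,0,0],[0,0,0],[0,0,0],[0,0,0],[0,0,0],[0,0,0],[0,0,0],[0,0,0]]}'
python3 -m pendant '{"translation":[[0,0,-0.4],[0,0,-0.8],[0,0,-0.8],[0,0,-0.4],[0,0,-0.2],[0,0,-0.1],[0,0,0],[0,0,0]],"turn":[[0,0,0],[0,0,0],[0,0,0],[0,0,0],[0,0,0],[0,0,0],[0,0,0],[0,0,0]]}'
python3 -m pendant '{"translation":[[0,0,-0.1],[0,0,-0.1],[0,0,0],[0,0,0]],"turn":[[0,0,0],[0,0,0],[0,0,0],[0,0,0]]}'
```

```text
time: 5.12
tcp_pos: [0.4491, 0.1813, 0.2841]
ee_rot: [0.084, 0.996, -0.0, -0.001]
ft_force: [-0.3, -0.6, -3.9]
grip_width: 0.316
finger_force: 59.8
time: 5.78
tcp_pos: [0.5236, 0.3487, 0.2829]
ee_rot: [0.083, 0.997, -0.001, -0.001]
ft_force: [0.0, -0.3, -4.3]
grip_width: 0.315
finger_force: 59.8
time: 6.45
tcp_pos: [0.5242, 0.348, 0.2052]
ee_rot: [0.083, 0.997, 0.0, 0.001]
ft_force: [-0.1, 1.0, -3.3]
grip_width: 0.315
finger_force: 60.0
time: 6.78
tcp_pos: [0.5237, 0.3481, 0.198]
ee_rot: [0.083, 0.997, -0.0, -0.0]
ft_force: [0.7, 0.1, -4.1]
grip_width: 0.313
finger_force: 59.9
```

```bash
for k in 1; do python3 -m pendant '{"translation":[[0,0,-0.1],[0,0,-0.05],[0,0,0],[0,0,0]],"turn":[[0,0,0],[0,0,0],[0,0,0],[0,0,0]]}' ; done
python3 -m pendant '{"translation":[[0,0,-0.05],[0,0,0],[0,0,0]],"turn":[[0,0,0],[0,0,0],[0,0,0]]}'
```

```text
time: 7.12
tcp_pos: [0.5238, 0.3481, 0.1935]
ee_rot: [0.083, 0.997, -0.0, -0.0]
ft_force: [0.0, -0.2, -3.6]
grip_width: 0.313
finger_force: 60.0
time: 7.37
tcp_pos: [0.5239, 0.3483, 0.1924]
ee_rot: [0.083, 0.997, 0.0, 0.0]
ft_force: [0.1, 1.0, -0.6]
grip_width: 0.313
finger_force: 60.4
```

```bash
python3 -m pendant '{"translation":[[0,0,0],[0,0,0],[0,0,0],[0,0,0],[0,0,0],[0,0,0],[0,0,0.3],[0,0,0.7]],"turn":[[0,0,0],[0,0,0],[0,0,0],[0,0,0],[0,0,0],[0,0,0],[0,0,0],[0,0,0]]}' 1
python3 -m pendant '{"translation":[[0,0,1],[0,0,1],[0,0,0.3],[0,-0.96,0],[-0.24,-1,0],[-0.24,-1,0],[-0.24,-1,0],[-0.24,-1,0]],"turn":[[0,0,0],[0,0,0],[0,0,0],[0,0,0],[0,0,0],[0,0,0],[0,0,0],[0,0,0]]}'
python3 -m pendant '{"translation":[[-0.25,-1,0],[-0.25,-1,0],[-0.25,-1,0],[-0.25,-1,0],[-0.25,-1,0],[-0.25,-1,0],[-0.25,-1,0],[-0.32,-1,0]],"turn":[[0,0,0],[0,0,0],[0,0,0],[0,0,0],[0,0,0],[0,0,0],[0,0,0],[0,0,0]]}'
python3 -m pendant '{"translation":[[0,0,0],[0,0,0],[0,0,0]],"turn":[[0,0,0],[0,0,0],[0,0,0]]}'
python3 - <<'E'
from h import *
i=bot.camera_info("wrist");im=bot.camera("wrist");cv2.imwrite("pics/w2.png",im[:,:,::-1]);np.save("w2.npy",i["world_from_camera"])
E
```

```text
time: 8.03
tcp_pos: [0.5229, 0.3477, 0.2204]
ee_rot: [0.083, 0.997, -0.001, -0.002]
ft_force: [-0.3, 0.3, -0.8]
grip_width: 1.001
finger_force: 0.0
time: 8.7
tcp_pos: [0.4943, 0.198, 0.2913]
ee_rot: [0.083, 0.997, -0.0, 0.0]
ft_force: [1.2, -0.6, -0.1]
grip_width: 0.999
finger_force: 0.0
time: 9.37
tcp_pos: [0.4323, -0.042, 0.2914]
ee_rot: [0.083, 0.997, -0.0, 0.0]
ft_force: [0.4, -0.7, 1.0]
grip_width: 1.002
finger_force: 0.0
time: 9.62
tcp_pos: [0.433, -0.0404, 0.2913]
ee_rot: [0.083, 0.997, 0.0, 0.0]
ft_force: [-0.2, 0.2, 0.7]
grip_width: 1.001
finger_force: 0.0
```

View pics/w2.png

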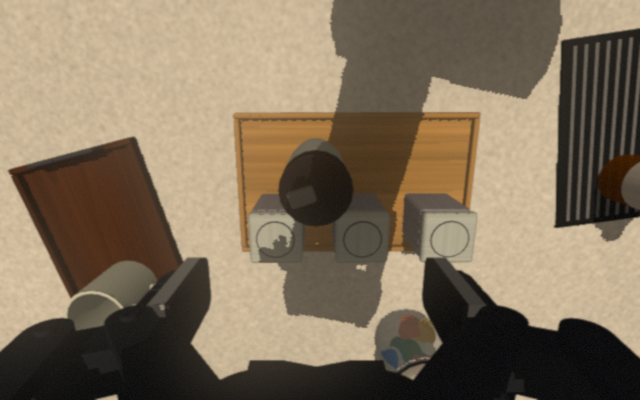

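The lid centre is at (316,188), on the tool's centre line, and the bottle is standing on the mat. I descend and grip the tumbler.

```bash
python3 -m pendant '{"translation":[[0,0,-0.5],[0,0,-1],[0,0,-1],[0,0,-1],[0,0,-1],[0,0,-0.6],[0,0,-0.28],[0,0,0]],"turn":[[0,0,0],[0,0,0],[0,0,0],[0,0,0],[0,0,0],[0,0,0],[0,0,0],[0,0,0]]}'
python3 -m pendant '{"translation":[[0,0,0],[0,0,0],[0,0,0],[0,0,0],[0,0,0],[0,0,0],[0,0,0],[0,0,0]],"turn":[[0,0,0],[0,0,0],[0,0,0],[0,0,0],[0,0,0],[0,0,0],[0,0,0],[0,0,0]]}' -1 60
python3 -m pendant '{"translation":[[0,0,0.2],[0,0,0.4],[0,0,0.4],[0,0,0],[0,0,0]],"turn":[[0,0,0],[0,0,0],[0,0,0],[0,0,0],[0,0,0]]}'
```

```text
time: 10.33
tcp_pos: [0.4324, -0.0397, 0.1285]
ee_rot: [0.083, 0.997, 0.0, -0.001]
ft_force: [0.1, -0.3, -0.1]
grip_width: 0.995
finger_force: 0.0
time: 11.0
tcp_pos: [0.434, -0.041, 0.1316]
ee_rot: [0.083, 0.997, -0.001, 0.002]
ft_force: [-1.1, -0.2, 6.5]
grip_width: 0.704
finger_force: 65.1
time: 11.42
tcp_pos: [0.4331, -0.0408, 0.1602]
ee_rot: [0.083, 0.997, -0.0, 0.001]
ft_force: [-0.0, -0.1, -2.9]
grip_width: 0.701
finger_force: 65.2
```

```bash
python3 -m pendant '{"translation":[[0,0,0.5],[0,0.3,0.5],[-0.1,0.76,0],[-0.1,1,0],[-0.1,1,0],[-0.1,1,0],[-0.1,1,0],[-0.1,1,0]],"turn":[[0,0,0],[0,0,0],[0,0,0],[0,0,0],[0,0,0],[0,0,0],[0,0,0],[0,0,0]]}'
python3 -m pendant '{"translation":[[-0.1,1,0],[-0.1,1,0],[-0.1,1,0],[-0.07,1,0],[0,1,0],[0,1,0],[0,0.7,0],[0,0.3,0]],"turn":[[0,0,0],[0,0,0],[0,0,0],[0,0,0],[0,0,0],[0,0,0],[0,0,0],[0,0,0]]}'
python3 -m pendant '{"translation":[[0,0,0],[0,0,-0.4],[0,0,-0.7],[0,0,-0.5],[0,0,-0.2],[0,0,-0.1],[0,0,0],[0,0,0]],"turn":[[0,0,0],[0,0,0],[0,0,0],[0,0,0],[0,0,0],[0,0,0],[0,0,0],[0,0,0]]}'
python3 -m pendant '{"translation":[[0,0,-0.1],[0,0,0],[0,0,0]],"turn":[[0,0,0],[0,0,0],[0,0,0]]}'
```

```text
time: 12.08
tcp_pos: [0.4142, 0.1425, 0.1891]
ee_rot: [0.083, 0.997, -0.0, -0.0]
ft_force: [0.6, 0.1, -2.3]
grip_width: 0.7
finger_force: 65.8
time: 12.75
tcp_pos: [0.403, 0.3532, 0.1886]
ee_rot: [0.082, 0.997, -0.0, -0.001]
ft_force: [0.2, 0.6, -1.9]
grip_width: 0.696
finger_force: 65.7
time: 13.42
tcp_pos: [0.4043, 0.3509, 0.1336]
ee_rot: [0.084, 0.997, 0.0, 0.001]
ft_force: [1.2, 0.7, -2.5]
grip_width: 0.702
finger_force: 65.8
time: 13.67
tcp_pos: [0.4039, 0.3511, 0.13]
ee_rot: [0.083, 0.997, 0.0, 0.0]
ft_force: [-0.2, -1.7, -1.7]
grip_width: 0.699
finger_force: 65.8
```

```bash
python3 -m pendant '{"translation":[[0,0,-0.05],[0,0,0],[0,0,0]],"turn":[[0,0,0],[0,0,0],[0,0,0]]}'
python3 -m pendant '{"translation":[[0,0,-0.05],[0,0,0],[0,0,0]],"turn":[[0,0,0],[0,0,0],[0,0,0]]}'
```

```text
time: 13.92
tcp_pos: [0.4038, 0.3511, 0.1282]
ee_rot: [0.083, 0.997, -0.0, -0.0]
ft_force: [0.4, -0.3, -2.4]
grip_width: 0.7
finger_force: 65.8
time: 14.17
tcp_pos: [0.4042, 0.3512, 0.1277]
ee_rot: [0.083, 0.997, 0.0, 0.001]
ft_force: [-1.4, -1.1, 4.8]
grip_width: 0.703
finger_force: 66.6
```

```bash
python3 -m pendant '{"translation":[[0,0,0],[0,0,0],[0,0,0],[0,0,0],[0,0,0],[0,0,0.3],[0,0,0.7],[0,0,1]],"turn":[[0,0,0],[0,0,0],[0,0,0],[0,0,0],[0,0,0],[0,0,0],[0,0,0],[0,0,0]]}' 1
python3 -m pendant '{"translation":[[0,0,1],[0,0,1],[0,0,1],[0,0,0.33],[0,-0.75,0],[0,-1,0],[0,-1,0],[0,-1,0]],"turn":[[0,0,0],[0,0,0],[0,0,0],[0,0,0],[0,0,-1],[0,0,-1],[0,0,-1],[0,0,-1]]}'
python3 -m pendant '{"translation":[[0.7,-1,0],[0.7,-1,0],[0.7,-1,0],[0.7,-1,0],[0.7,-1,0],[0.64,0,0],[0,0,0],[0,0,0]],"turn":[[0,0,-1],[0,0,-1],[0,0,-1],[0,0,-1],[0,0,-1],[0,0,-1],[0,0,-1],[0,0,-1]]}'
python3 -m pendant '{"translation":[[0,0,0],[0,0,0],[0,0,0]],"turn":[[0,0,-0.6],[0,0,-0.49],[0,0,0]]}'
python3 - <<'E'
from h import *
i=bot.camera_info("wrist");im=bot.camera("wrist");cv2.imwrite("pics/w3.png",im[:,:,::-1]);np.save("w3.npy",i["world_from_camera"])
print(bot.state()["q"])
E
```

```text
time: 14.83
tcp_pos: [0.4029, 0.3506, 0.1862]
ee_rot: [0.083, 0.997, -0.001, -0.002]
ft_force: [0.3, 0.4, 0.0]
grip_width: 1.0
finger_force: 0.0
time: 15.5
tcp_pos: [0.4033, 0.2375, 0.2866]
ee_rot: [0.32, 0.947, -0.0, -0.0]
ft_force: [1.7, 0.6, -0.3]
grip_width: 0.999
finger_force: 0.0
time: 16.17
tcp_pos: [0.5285, 0.0878, 0.2861]
ee_rot: [0.722, 0.692, -0.0, -0.0]
ft_force: [-1.1, 0.2, 0.1]
grip_width: 0.998
finger_force: 0.0
time: 16.42
tcp_pos: [0.5279, 0.0886, 0.2866]
ee_rot: [0.764, 0.645, -0.0, -0.0]
ft_force: [-0.1, 0.8, -0.1]
grip_width: 1.002
finger_force: 0.0
[-5.27616362e-02  2.91936422e-01  1.30750055e+00  9.22016628e-06
  1.54233937e+00  1.12902663e-01]
```

View pics/w3.png

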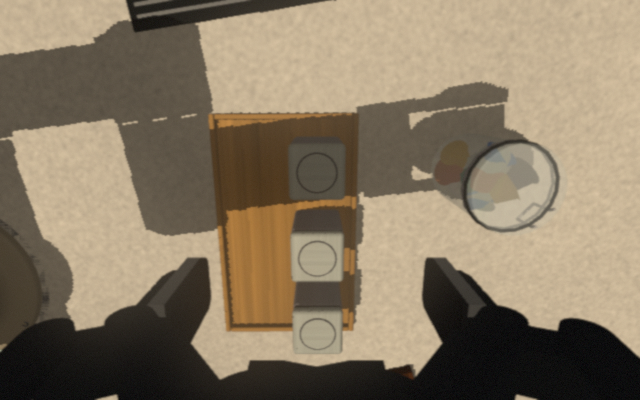

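Tin L's ring is at (317,173), on the tool centre line and square to it; the jar at (510,185) is clear of the fingers. I grip this tin and weigh it.

```bash
python3 -m pendant '{"translation":[[0,0,-1],[0,0,-1],[0,0,-1],[0,0,-1],[0,0,-1],[0,0,-1],[0,0,-1],[0,0,-0.5]],"turn":[[0,0,0],[0,0,0],[0,0,0],[0,0,0],[0,0,0],[0,0,0],[0,0,0],[0,0,0]]}'
python3 -m pendant '{"translation":[[0,0,-0.15],[0,0,0],[0,0,0]],"turn":[[0,0,0],[0,0,0],[0,0,0]]}'
python3 -m pendant '{"translation":[[0,0,0],[0,0,0],[0,0,0],[0,0,0],[0,0,0],[0,0,0],[0,0,0]],"turn":[[0,0,0],[0,0,0],[0,0,0],[0,0,0],[0,0,0],[0,0,0],[0,0,0]]}' -1 40
python3 -m pendant '{"translation":[[0,0,0.2],[0,0,0.4],[0,0,0.2],[0,0,0],[0,0,0],[0,0,0],[0,0,0]],"turn":[[0,0,0],[0,0,0],[0,0,0],[0,0,0],[0,0,0],[0,0,0],[0,0,0]]}'
for k in 1 2 3 4 5 6; do python3 -m pendant '{"translation":[[0,0,0]],"turn":[[0,0,0]]}' | grep ft; done
```

```text
time: 17.13
tcp_pos: [0.5263, 0.0887, 0.0584]
ee_rot: [0.763, 0.647, -0.002, -0.002]
ft_force: [-0.3, 0.1, -0.1]
grip_width: 1.001
finger_force: 0.0
time: 17.38
tcp_pos: [0.5287, 0.0886, 0.0582]
ee_rot: [0.763, 0.646, 0.001, 0.001]
ft_force: [0.5, 0.4, 0.3]
grip_width: 0.999
finger_force: 0.0
time: 17.97
tcp_pos: [0.5284, 0.0886, 0.0584]
ee_rot: [0.763, 0.646, 0.001, 0.001]
ft_force: [-2.2, 0.5, 7.3]
grip_width: 0.669
finger_force: 42.7
time: 18.55
tcp_pos: [0.5277, 0.0886, 0.0806]
ee_rot: [0.764, 0.646, -0.0, -0.0]
ft_force: [0.7, 0.4, -0.5]
grip_width: 0.666
finger_force: 43.3
ft_force: [0.4, 0.4, -1.8]
ft_force: [0.1, -0.0, -2.1]
ft_force: [-0.5, 0.9, -1.3]
ft_force: [0.1, -0.1, -0.8]
ft_force: [0.9, -0.3, -1.8]
ft_force: [0.5, -0.3, -1.1]
```

Mean is about -1.4 N, so this tin is empty. I put it back, watching the force.

```bash
python3 -m pendant '{"translation":[[0,0,-0.2],[0,0,-0.3],[0,0,-0.15],[0,0,-0.05],[0,0,0],[0,0,0],[0,0,0]],"turn":[[0,0,0],[0,0,0],[0,0,0],[0,0,0],[0,0,0],[0,0,0],[0,0,0]]}'
python3 -m pendant '{"translation":[[0,0,-0.03],[0,0,0],[0,0,0]],"turn":[[0,0,0],[0,0,0],[0,0,0]]}'
```

```text
time: 19.63
tcp_pos: [0.5282, 0.0886, 0.0603]
ee_rot: [0.764, 0.646, 0.0, 0.0]
ft_force: [-0.7, -0.3, -0.6]
grip_width: 0.667
finger_force: 43.2
time: 19.88
tcp_pos: [0.528, 0.0886, 0.0593]
ee_rot: [0.764, 0.646, 0.0, 0.0]
ft_force: [0.2, 0.1, -0.9]
grip_width: 0.669
finger_force: 43.2
```

```bash
python3 -m pendant '{"translation":[[0,0,-0.03],[0,0,0],[0,0,0]],"turn":[[0,0,0],[0,0,0],[0,0,0]]}'
```

```text
time: 20.13
tcp_pos: [0.5281, 0.0886, 0.0585]
ee_rot: [0.764, 0.646, 0.0, 0.0]
ft_force: [-0.9, -0.5, 0.8]
grip_width: 0.668
finger_force: 43.5
```

```bash
python3 -m pendant '{"translation":[[0,0,0],[0,0,0],[0,0,0],[0,0,0],[0,0,0],[0,0,0.33],[0,0,1],[0,0,1]],"turn":[[0,0,0],[0,0,0],[0,0,0],[0,0,0],[0,0,0],[0,0,0],[0,0,0],[0,0,0]]}' 1
python3 -m pendant '{"translation":[[0,0,0.1],[-0.18,-1,0],[-0.18,-1,0],[-0.18,-1.0,0],[0,-0.07,0],[0,0,0],[0,0,0]],"turn":[[0,0,0],[0,0,0],[0,0,0],[0,0,0],[0,0,0],[0,0,0],[0,0,0]]}'
python3 -m pendant '{"translation":[[0,0,-0.7],[0,0,-1],[0,0,-0.6],[0,0,-0.17],[0,0,0],[0,0,0]],"turn":[[0,0,0],[0,0,0],[0,0,0],[0,0,0],[0,0,0],[0,0,0]]}'
python3 -m pendant '{"translation":[[0,0,0],[0,0,0],[0,0,0],[0,0,0],[0,0,0],[0,0,0],[0,0,0]],"turn":[[0,0,0],[0,0,0],[0,0,0],[0,0,0],[0,0,0],[0,0,0],[0,0,0]]}' -1 40
python3 -m pendant '{"translation":[[0,0,0.2],[0,0,0.4],[0,0,0.2],[0,0,0],[0,0,0],[0,0,0],[0,0,0]],"turn":[[0,0,0],[0,0,0],[0,0,0],[0,0,0],[0,0,0],[0,0,0],[0,0,0]]}'
for k in 1 2 3 4 5 6; do python3 -m pendant '{"translation":[[0,0,0]],"turn":[[0,0,0]]}' | grep ft; done
```

```text
time: 20.8
tcp_pos: [0.5273, 0.0886, 0.1291]
ee_rot: [0.764, 0.646, -0.001, -0.001]
ft_force: [0.1, 0.2, 0.2]
grip_width: 0.996
finger_force: 0.0
time: 21.38
tcp_pos: [0.5119, -0.0032, 0.1315]
ee_rot: [0.764, 0.646, 0.0, 0.0]
ft_force: [0.6, -0.3, -0.1]
grip_width: 0.997
finger_force: 0.0
time: 21.88
tcp_pos: [0.5124, -0.003, 0.058]
ee_rot: [0.763, 0.646, 0.0, 0.0]
ft_force: [-0.5, 0.4, -0.2]
grip_width: 0.997
finger_force: 0.0
time: 22.47
tcp_pos: [0.5126, -0.0036, 0.0584]
ee_rot: [0.764, 0.646, 0.001, 0.001]
ft_force: [-0.2, 1.0, 6.0]
grip_width: 0.665
finger_force: 42.5
time: 23.05
tcp_pos: [0.5114, -0.0034, 0.0805]
ee_rot: [0.764, 0.646, -0.0, -0.0]
ft_force: [-0.4, 0.4, -3.0]
grip_width: 0.664
finger_force: 44.6
ft_force: [0.6, 1.1, -2.8]
ft_force: [-0.8, 0.2, -3.6]
ft_force: [0.0, 1.1, -3.9]
ft_force: [0.1, -0.5, -2.8]
ft_force: [0.3, 0.6, -3.3]
ft_force: [-0.8, 1.0, -3.7]
```

Mean is about -3.4 N, so the middle tin is the full one. Before placing it I check the serving tray across two views.

Run:
```python
from h import *
it=bot.camera_info("top");w=dict(bot.camera_info("wrist"));w["world_from_camera"]=np.load("w2.npy")
t=cv2.imread("pics/top0.png");hsv=cv2.cvtColor(t,cv2.COLOR_BGR2HSV).astype(int)
m=np.zeros(t.shape[:2],bool);m[185:305,405:500]=((hsv[...,1]>60)&(hsv[...,2]<110))[185:305,405:500]
c=max(blobs(m,200),key=cv2.contourArea);b=cv2.boxPoints(cv2.minAreaRect(c));print(b.round(1).tolist())
b=b[np.argsort(b[:,1])];fr=b[2:];fr=fr[np.argsort(fr[:,0])]
A=[];
for (u,v),p in zip(fr,[(135,138),(10,171)]):
    P,r=tri([(it,u,v),(w,*p)]);A.append(plane(w,*p,.018)[:2]);print("front corner",P.round(4),round(r,4),"wrist@.018",A[-1].round(4),"top@.018",plane(it,u,v,.018).round(4))
d=A[0]-A[1];n=np.array([d[1],-d[0]])/np.linalg.norm(d);print("width",np.linalg.norm(d),"yaw",np.degrees(np.arctan2(n[1],n[0])))
print("centre wrist",(A[0]+A[1])/2+n*.125,"target",(A[0]+A[1])/2+n*.06)
```

```text
[[415.5, 199.3000030517578], [480.70001220703125, 194.0], [488.70001220703125, 292.79998779296875], [423.5, 298.0]]
front corner [ 0.3654 -0.2605  0.0143] 0.0033 wrist@.018 [ 0.3682 -0.2568] top@.018 [ 0.363  -0.2614  0.018 ]
front corner [ 0.3807 -0.4268  0.0171] 0.001 wrist@.018 [ 0.3816 -0.4254] top@.018 [ 0.3798 -0.4268  0.018 ]
width 0.16918633820801926 yaw 4.545730472326821
centre wrist [ 0.49952914 -0.33119759] target [ 0.4347336  -0.33634915]
```

```bash
python3 -m pendant '{"translation":[[0,0,0.5],[0,0,1],[0,0,1],[0,0,0.6],[-0.1,-0.46,0],[-0.2,-0.7,0],[-0.3,-1,0],[-0.3,-1,0]],"turn":[[0,0,0],[0,0,0],[0,0,0],[0,0,0],[0,0,0],[0,0,0],[0,0,0],[0,0,0]]}' - 50
python3 -m pendant '{"translation":[[-0.3,-1,0],[-0.3,-1,0],[-0.3,-1,0],[-0.3,-1,0],[-0.3,-1,0],[-0.19,-1,0],[0,-1,0],[0,-1,0]],"turn":[[0,0,0.3],[0,0,0.3],[0,0,0.3],[0,0,0.3],[0,0,0.3],[0,0,0.3],[0,0,0.27],[0,0,0]]}'
python3 -m pendant '{"translation":[[0,0,0],[0,0,0],[0,0,-0.6],[0,0,-1],[0,0,-1],[0,0,-0.6],[0,0,-0.3],[0,0,0]],"turn":[[0,0,0],[0,0,0],[0,0,0],[0,0,0],[0,0,0],[0,0,0],[0,0,0],[0,0,0]]}'
python3 -m pendant '{"translation":[[0,0,-0.1],[0,0,0],[0,0,0]],"turn":[[0,0,0],[0,0,0],[0,0,0]]}'
```

```text
time: 24.22
tcp_pos: [0.4844, -0.0989, 0.1742]
ee_rot: [0.763, 0.646, 0.0, 0.0]
ft_force: [-0.2, -0.1, -2.6]
grip_width: 0.66
finger_force: 59.1
time: 24.88
tcp_pos: [0.4335, -0.3398, 0.1742]
ee_rot: [0.677, 0.736, 0.0, 0.0]
ft_force: [0.8, 0.4, -2.3]
grip_width: 0.665
finger_force: 59.1
time: 25.55
tcp_pos: [0.4337, -0.3368, 0.0676]
ee_rot: [0.677, 0.736, 0.0, -0.002]
ft_force: [0.2, -0.3, -3.3]
grip_width: 0.659
finger_force: 59.0
time: 25.8
tcp_pos: [0.4346, -0.3386, 0.0673]
ee_rot: [0.678, 0.735, -0.0, 0.001]
ft_force: [-0.1, -1.1, -4.3]
grip_width: 0.659
finger_force: 59.1
```

```bash
python3 -m pendant '{"translation":[[0,0,-0.1],[0,0,-0.1],[0,0,-0.05],[0,0,0],[0,0,0]],"turn":[[0,0,0],[0,0,0],[0,0,0],[0,0,0],[0,0,0]]}'
python3 -m pendant '{"translation":[[0,0,-0.03],[0,0,0],[0,0,0]],"turn":[[0,0,0],[0,0,0],[0,0,0]]}'
```

```text
time: 26.22
tcp_pos: [0.4341, -0.3383, 0.0585]
ee_rot: [0.678, 0.735, -0.0, -0.0]
ft_force: [0.3, -1.2, -3.6]
grip_width: 0.662
finger_force: 59.1
time: 26.47
tcp_pos: [0.4341, -0.3383, 0.0577]
ee_rot: [0.678, 0.735, -0.0, -0.0]
ft_force: [0.7, 0.7, -4.2]
grip_width: 0.664
finger_force: 59.1
```

```bash
python3 -m pendant '{"translation":[[0,0,-0.03],[0,0,0],[0,0,0]],"turn":[[0,0,0],[0,0,0],[0,0,0]]}'
python3 -m pendant '{"translation":[[0,0,-0.02],[0,0,0],[0,0,0]],"turn":[[0,0,0],[0,0,0],[0,0,0]]}'
```

```text
time: 26.72
tcp_pos: [0.4342, -0.3385, 0.0575]
ee_rot: [0.678, 0.735, -0.0, 0.0]
ft_force: [-1.5, 2.2, 5.1]
grip_width: 0.658
finger_force: 60.1
time: 26.97
tcp_pos: [0.4343, -0.3386, 0.0575]
ee_rot: [0.678, 0.735, -0.0, 0.001]
ft_force: [-2.3, 3.1, 11.1]
grip_width: 0.662
finger_force: 60.7
```

```bash
python3 -m pendant '{"translation":[[0,0,0],[0,0,0],[0,0,0],[0,0,0],[0,0,0],[0,0,0.3],[0,0,1],[0,0,1]],"turn":[[0,0,0],[0,0,0],[0,0,0],[0,0,0],[0,0,0],[0,0,0],[0,0,0],[0,0,0]]}' 1
python3 -m pendant '{"translation":[[0,0,1],[0,0,1],[0,0,1],[0,0,1],[0,0,1],[0,0,0.56],[0,0,0],[0,0,0]],"turn":[[0,0,0],[0,0,0],[0,0,0],[0,0,0],[0,0,0],[0,0,0],[0,0,0],[0,0,0]]}'
python3 - <<'E'
from h import *
a=bot.camera("wrist");b=bot.camera("scene")
cv2.imwrite("pics/ws.png",np.vstack([a[:,:,::-1][:,:],b[:,:,::-1][60:260]]))
E
```

```text
time: 27.63
tcp_pos: [0.4336, -0.3378, 0.1258]
ee_rot: [0.678, 0.735, 0.0, -0.001]
ft_force: [-0.0, -0.6, 0.2]
grip_width: 0.999
finger_force: 0.0
time: 28.3
tcp_pos: [0.4341, -0.3383, 0.2927]
ee_rot: [0.678, 0.735, -0.0, 0.001]
ft_force: [-0.0, -0.6, -0.9]
grip_width: 0.998
finger_force: 0.0
```

View pics/ws.png

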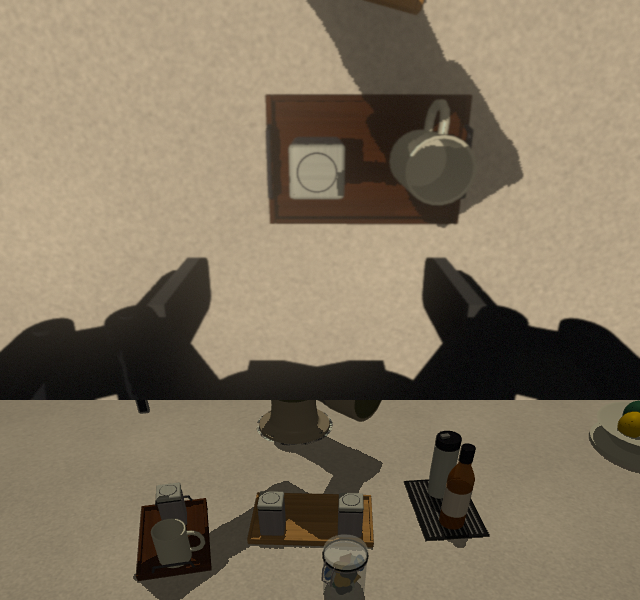

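The full tin stands at (317,172) on the tray, clear of the mug, and the bottle and tumbler are upright on the mat. I fetch the tumbler first, since the bottle's cap grip clears the tumbler's lid.

```bash
python3 -m pendant '{"translation":[[0,0.97,0],[0,1,0],[0,1,0],[0,1,0],[0,1,0],[0,1,0],[0,1,0],[0,1,0]],"turn":[[0,0,0],[0,0,0.5],[0,0,0.52],[0,0,1],[0,0,1],[0,0,1],[0,0,1],[0,0,1]]}'
python3 -m pendant '{"translation":[[0,1,0],[0,1,0],[0,1,0],[0,1,0],[0,1,0],[0,1,0],[0,1,0],[0,1,0]],"turn":[[0,0,1],[0,0,1],[0,0,1],[0,0,1],[0,0,1],[0,0,0],[0,0,0],[0,0,0]]}'
python3 -m pendant '{"translation":[[-0.2,1,0],[-0.2,1,0],[-0.2,1,0],[-0.2,1,0],[-0.21,1,0],[0,1,0],[0,1,0],[0,0,0]],"turn":[[0,0,0],[0,0,0],[0,0,0],[0,0,0],[0,0,0],[0,0,0],[0,0,0],[0,0,0]]}'
python3 -m pendant '{"translation":[[0,0,0],[0,0,0],[0,0,0]],"turn":[[0,0,0],[0,0,0],[0,0,0]]}'
```

```text
time: 29.07
tcp_pos: [0.4334, -0.0976, 0.2909]
ee_rot: [0.371, 0.928, 0.0, -0.001]
ft_force: [-0.2, 0.1, 0.4]
grip_width: 1.001
finger_force: 0.0
time: 29.73
tcp_pos: [0.4333, 0.1423, 0.2909]
ee_rot: [0.083, 0.997, -0.0, -0.001]
ft_force: [0.5, 0.5, 0.0]
grip_width: 0.999
finger_force: 0.0
time: 30.4
tcp_pos: [0.4026, 0.3543, 0.29]
ee_rot: [0.081, 0.997, -0.0, -0.002]
ft_force: [-0.4, -0.6, -0.3]
grip_width: 1.0
finger_force: 0.0
time: 30.65
tcp_pos: [0.4038, 0.3499, 0.2916]
ee_rot: [0.084, 0.996, -0.0, -0.0]
ft_force: [-0.0, 0.3, 0.1]
grip_width: 0.995
finger_force: 0.0
```

```bash
python3 -m pendant '{"translation":[[0,0,-0.5],[0,0,-1],[0,0,-1],[0,0,-1],[0,0,-1],[0,0,-0.7],[0,0,-0.31],[0,0,0]],"turn":[[0,0,0],[0,0,0],[0,0,0],[0,0,0],[0,0,0],[0,0,0],[0,0,0],[0,0,0]]}'
python3 -m pendant '{"translation":[[0,0,0],[0,0,0],[0,0,0],[0,0,0],[0,0,0],[0,0,0],[0,0,0],[0,0,0]],"turn":[[0,0,0],[0,0,0],[0,0,0],[0,0,0],[0,0,0],[0,0,0],[0,0,0],[0,0,0]]}' -1 60
python3 -m pendant '{"translation":[[0,0,0.2],[0,0,0.5],[0,0,0.8],[0,0,0.5],[0,0,0],[0,0,0]],"turn":[[0,0,0],[0,0,0],[0,0,0],[0,0,0],[0,0,0],[0,0,0]]}'
python3 -m pendant '{"translation":[[0,-0.36,0],[0,-0.7,0],[0,-1,0],[0,-1,0],[0.1,-1,0],[0.1,-1,0],[0.1,-1,0],[0.1,-1,0]],"turn":[[0,0,0],[0,0,0],[0,0,0],[0,0,0],[0,0,0],[0,0,0],[0,0,0],[0,0,0]]}'
python3 -m pendant '{"translation":[[0.1,-1,0],[0.1,-1,0],[0.1,-1,0],[0.1,-1,0],[0.1,-1,0],[0.07,-0.7,0],[0,-0.3,0],[0,0,0]],"turn":[[0,0,0],[0,0,0],[0,0,0],[0,0,0],[0,0,0],[0,0,0],[0,0,0],[0,0,0]]}'
python3 -m pendant '{"translation":[[0,0,0],[0,0,0],[0,0,-0.4],[0,0,-0.7],[0,0,-0.3],[0,0,-0.1],[0,0,0],[0,0,0]],"turn":[[0,0,0],[0,0,0],[0,0,0],[0,0,0],[0,0,0],[0,0,0],[0,0,0],[0,0,0]]}'
```

```text
time: 31.32
tcp_pos: [0.4032, 0.3497, 0.1252]
ee_rot: [0.084, 0.996, -0.001, -0.001]
ft_force: [-0.7, 0.3, 0.2]
grip_width: 1.003
finger_force: 0.0
time: 31.98
tcp_pos: [0.4049, 0.3513, 0.129]
ee_rot: [0.083, 0.997, 0.001, 0.002]
ft_force: [0.6, -0.8, 5.7]
grip_width: 0.703
finger_force: 65.3
time: 32.48
tcp_pos: [0.4039, 0.3509, 0.1872]
ee_rot: [0.083, 0.997, 0.0, 0.001]
ft_force: [-0.1, 0.6, -2.4]
grip_width: 0.698
finger_force: 65.3
time: 33.15
tcp_pos: [0.4147, 0.137, 0.1856]
ee_rot: [0.083, 0.997, -0.0, -0.001]
ft_force: [1.2, -0.7, -1.5]
grip_width: 0.702
finger_force: 65.5
time: 33.82
tcp_pos: [0.4321, -0.0424, 0.1858]
ee_rot: [0.085, 0.996, 0.0, -0.001]
ft_force: [-0.5, -0.4, -1.7]
grip_width: 0.697
finger_force: 65.6
time: 34.48
tcp_pos: [0.4332, -0.0408, 0.1423]
ee_rot: [0.083, 0.997, -0.0, 0.0]
ft_force: [0.3, 0.2, -1.8]
grip_width: 0.701
finger_force: 65.6
```

```bash
python3 -m pendant '{"translation":[[0,0,-0.1],[0,0,-0.1],[0,0,-0.05],[0,0,0],[0,0,0]],"turn":[[0,0,0],[0,0,0],[0,0,0],[0,0,0],[0,0,0]]}'
python3 -m pendant '{"translation":[[0,0,-0.04],[0,0,0],[0,0,0]],"turn":[[0,0,0],[0,0,0],[0,0,0]]}'
python3 -m pendant '{"translation":[[0,0,-0.03],[0,0,0],[0,0,0]],"turn":[[0,0,0],[0,0,0],[0,0,0]]}'
```

```text
time: 34.9
tcp_pos: [0.4329, -0.041, 0.1342]
ee_rot: [0.083, 0.997, -0.0, 0.0]
ft_force: [0.8, -0.7, -1.8]
grip_width: 0.699
finger_force: 65.6
time: 35.15
tcp_pos: [0.4329, -0.041, 0.1331]
ee_rot: [0.083, 0.997, -0.0, 0.0]
ft_force: [-1.0, -0.3, -0.9]
grip_width: 0.697
finger_force: 65.9
time: 35.4
tcp_pos: [0.4335, -0.0412, 0.133]
ee_rot: [0.083, 0.997, -0.0, 0.001]
ft_force: [-1.8, 0.9, 6.3]
grip_width: 0.7
finger_force: 66.7
```

```bash
python3 -m pendant '{"translation":[[0,0,0],[0,0,0],[0,0,0],[0,0,0],[0,0,0],[0,0,0.3],[0,0,1],[0,0,1]],"turn":[[0,0,0],[0,0,0],[0,0,0],[0,0,0],[0,0,0],[0,0,0],[0,0,0],[0,0,0]]}' 1
python3 -m pendant '{"translation":[[0,0,1],[0,0,1],[0,0,1],[0,0.96,0],[0.24,1,0],[0.24,1,0],[0.25,1,0],[0.25,1,0]],"turn":[[0,0,0],[0,0,0],[0,0,0],[0,0,0],[0,0,0],[0,0,0],[0,0,0],[0,0,0]]}'
python3 -m pendant '{"translation":[[0.25,1,0],[0.25,1,0],[0.25,1,0],[0.26,1,0],[0.26,1,0],[0.26,1,0],[0.26,1,0],[0.26,1,0]],"turn":[[0,0,0],[0,0,0],[0,0,0],[0,0,0],[0,0,0],[0,0,0],[0,0,0],[0,0,0]]}'
python3 -m pendant '{"translation":[[0,0,0],[0,0,0],[0,0,0],[0,0,0]],"turn":[[0,0,0],[0,0,0],[0,0,0],[0,0,0]]}'
python3 - <<'E'
from h import *
cv2.imwrite("pics/w5.png",bot.camera("wrist")[:,:,::-1])
E
```

```text
time: 36.07
tcp_pos: [0.4323, -0.0408, 0.202]
ee_rot: [0.083, 0.997, 0.0, -0.001]
ft_force: [0.4, 1.0, 0.7]
grip_width: 0.999
finger_force: 0.0
time: 36.73
tcp_pos: [0.4623, 0.1093, 0.2919]
ee_rot: [0.083, 0.997, 0.0, 0.0]
ft_force: [1.1, -0.6, 0.3]
grip_width: 1.0
finger_force: 0.0
time: 37.4
tcp_pos: [0.5237, 0.3494, 0.2918]
ee_rot: [0.083, 0.997, 0.0, 0.0]
ft_force: [1.0, -1.5, -0.5]
grip_width: 1.0
finger_force: 0.0
time: 37.73
tcp_pos: [0.5238, 0.3469, 0.2918]
ee_rot: [0.084, 0.996, 0.0, 0.0]
ft_force: [0.5, -0.2, 0.5]
grip_width: 0.999
finger_force: 0.0
```

View pics/w5.png

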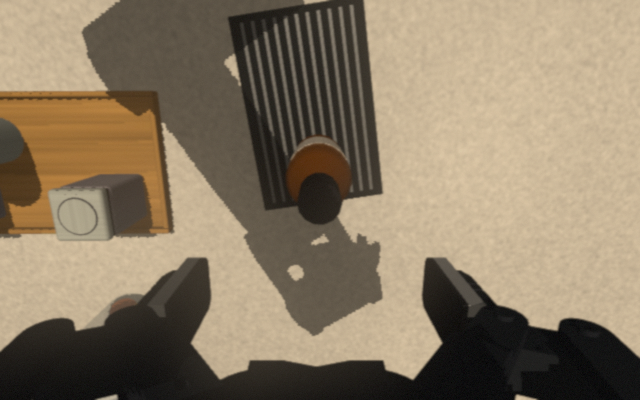

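The cap is at (320,202), close to centred. I grip it and carry the bottle back.

```bash
python3 -m pendant '{"translation":[[0,0,-0.5],[0,0,-1],[0,0,-1],[0,0,-0.5],[0,0,-0.3],[0,0,0],[0,0,0]],"turn":[[0,0,0],[0,0,0],[0,0,0],[0,0,0],[0,0,0],[0,0,0],[0,0,0]]}'
python3 -m pendant '{"translation":[[0,0,0],[0,0,0],[0,0,0],[0,0,0],[0,0,0],[0,0,0],[0,0,0],[0,0,0]],"turn":[[0,0,0],[0,0,0],[0,0,0],[0,0,0],[0,0,0],[0,0,0],[0,0,0],[0,0,0]]}' -1 60
python3 -m pendant '{"translation":[[0,0,0],[0,0,0.2],[0,0,0.5],[0,0,1],[0,0,0.8],[0,0,0.5],[0,0,0],[0,0,0]],"turn":[[0,0,0],[0,0,0],[0,0,0],[0,0,0],[0,0,0],[0,0,0],[0,0,0],[0,0,0]]}'
python3 -m pendant '{"translation":[[-0.27,-0.4,0],[-0.4,-0.7,0],[-0.5,-1,0],[-0.5,-1,0],[-0.4,-1,0],[-0.4,-1,0],[0,-1,0],[0,-1,0]],"turn":[[0,0,0],[0,0,0],[0,0,0],[0,0,0],[0,0,0],[0,0,0],[0,0,0],[0,0,0]]}'
python3 -m pendant '{"translation":[[0,-1,0],[0,-0.8,0],[0,-0.5,0],[0,-0.3,0],[0,0,0],[0,0,0],[0,0,0]],"turn":[[0,0,0],[0,0,0],[0,0,0],[0,0,0],[0,0,0],[0,0,0],[0,0,0]]}'
python3 -m pendant '{"translation":[[0,0,-0.4],[0,0,-0.8],[0,0,-0.8],[0,0,-0.4],[0,0,-0.2],[0,0,-0.07],[0,0,0],[0,0,0]],"turn":[[0,0,0],[0,0,0],[0,0,0],[0,0,0],[0,0,0],[0,0,0],[0,0,0],[0,0,0]]}'
```

```text
time: 38.37
tcp_pos: [0.5242, 0.3476, 0.1933]
ee_rot: [0.084, 0.997, 0.0, 0.001]
ft_force: [0.2, 0.6, 0.5]
grip_width: 1.0
finger_force: 0.0
time: 39.03
tcp_pos: [0.5239, 0.348, 0.1927]
ee_rot: [0.083, 0.997, 0.0, 0.0]
ft_force: [-0.6, 0.0, -0.7]
grip_width: -0.003
finger_force: 0.1
time: 39.7
tcp_pos: [0.5238, 0.3478, 0.282]
ee_rot: [0.083, 0.997, 0.0, 0.0]
ft_force: [-0.3, -0.0, -1.6]
grip_width: 0.002
finger_force: 0.0
time: 40.37
tcp_pos: [0.4483, 0.1336, 0.2808]
ee_rot: [0.083, 0.997, -0.0, -0.001]
ft_force: [1.0, -0.1, -1.1]
grip_width: -0.0
finger_force: 0.0
time: 40.95
tcp_pos: [0.4495, 0.0576, 0.2817]
ee_rot: [0.083, 0.997, 0.0, -0.0]
ft_force: [0.3, -0.7, -0.7]
grip_width: -0.0
finger_force: 0.0
time: 41.62
tcp_pos: [0.4501, 0.057, 0.2028]
ee_rot: [0.083, 0.997, -0.0, 0.001]
ft_force: [-1.1, 0.4, 1.2]
grip_width: 0.001
finger_force: 0.0
```

The gripper shut on nothing. I look before moving again.

Run:
```python
from h import *
a=bot.camera("scene")[:,:,::-1];b=bot.camera("top")[:,:,::-1]
cv2.imwrite("pics/s6.png",np.hstack([cv2.resize(a[60:260,240:520],(560,400)),cv2.resize(b[190:310,150:230],(240,360)).copy() if 0 else cv2.resize(b[190:310,150:222],(240,400))]))
```

```text
(no output)
```

View pics/s6.png

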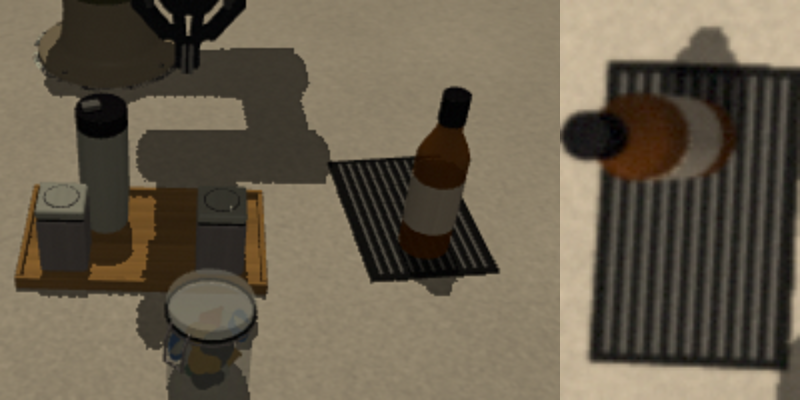

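The bottle still stands upright on the mat. I measure where its cap really is.

Run:
```python
from h import *
it=bot.camera_info("top");is_=bot.camera_info("scene")
a=bot.camera("scene");b=bot.camera("top")
def capc(im,x0,y0,x1,y1,th):
    V=im.max(2);m=np.zeros(V.shape,bool);m[y0:y1,x0:x1]=V[y0:y1,x0:x1]<th
    c=max(blobs(m,20),key=cv2.contourArea);return cv2.fitEllipse(c),cv2.boundingRect(c)
# scene crop scale 2 off (240,60): cap top (457,95)
print(capc(a,450,98,482,128,60))
print(capc(b,145,215,172,245,60))
s=(240+457/2,60+95/2);t=(150+594*1/1,0)
t=(150+(593-560)*72/240,190+136*120/400)
p,r=tri([(is_,*s),(it,*t)]);print("cap",p,r,plane(it,*t,.224),plane(is_,*s,.224))
# base: front-bottom of body in scene crop (427,258)
print("base near edge", plane(is_,240+427/2,60+257/2,.004))
cv2.imwrite("pics/z.png",np.hstack([cv2.resize(a[95:200,425:490],(390,600),interpolation=2)[:,:,::-1],cv2.resize(b[195:275,150:210],(405,540),interpolation=2)[:,:,::-1].repeat(1,0) if 0 else cv2.copyMakeBorder(cv2.resize(b[195:275,150:210],(405,540),interpolation=2)[:,:,::-1],0,60,0,0,cv2.BORDER_CONSTANT)]))
```

```text
(((465.91082763671875, 116.12445831298828), (15.297738075256348, 28.689212799072266), 19.1152400970459), (455, 104, 21, 24))
(((162.52593994140625, 227.54962158203125), (16.729461669921875, 25.407316207885742), 42.8658561706543), (151, 215, 21, 23))
cap [0.52375997 0.34755896 0.22164002] 0.0033588846319526013 [0.52313623 0.34300516 0.224     ] [0.52597551 0.34982721 0.224     ]
base near edge [0.55015591 0.34803429 0.004     ]
```

View pics/z.png

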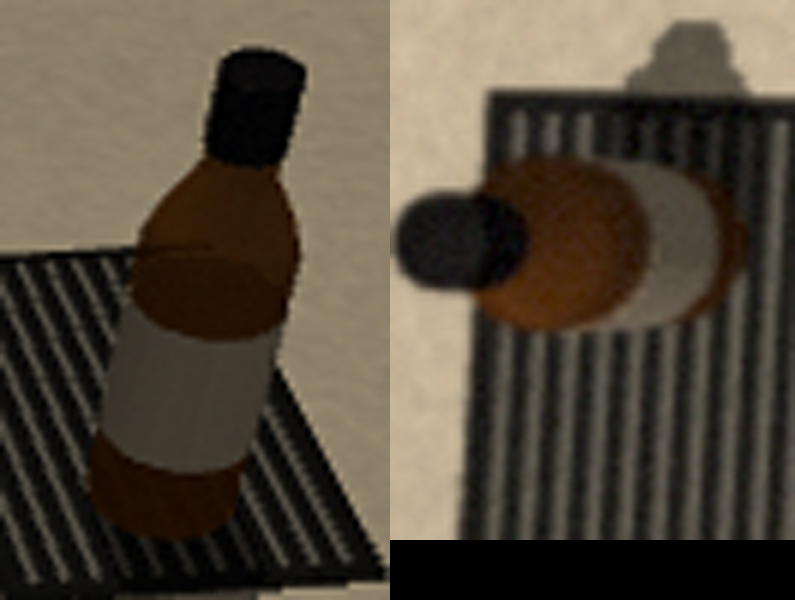

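The cap is at (0.524, 0.348, 0.222), exactly where the fingers closed, so the bottle slipped out without moving. I go back and close in small stages, watching the force.

```bash
python3 -m pendant '{"translation":[[0,0,1],[0,0,1],[0,0,1],[0.2,0.7,0],[0.3,1,0],[0.3,1,0],[0.3,1,0],[0.3,1,0]],"turn":[[0,0,0],[0,0,0],[0,0,0],[0,0,0],[0,0,0],[0,0,0],[0,0,0],[0,0,0]]}' 1
python3 -m pendant '{"translation":[[0.3,1,0],[0.3,1,0],[0.3,1,0],[0.17,1,0],[0,1,0],[0,0,0],[0,0,0],[0,0,0]],"turn":[[0,0,0],[0,0,0],[0,0,0],[0,0,0],[0,0,0],[0,0,0],[0,0,0],[0,0,0]]}'
python3 - <<'E'
from h import *
i=bot.camera_info("wrist");s=bot.state();a=bot.camera("wrist");cv2.imwrite("pics/w6.png",a[:,:,::-1]);it=bot.camera_info("top");b=bot.camera("top")
V=a.max(2);m=np.zeros(V.shape,bool);m[160:240,280:360]=V[160:240,280:360]<45
c=max(blobs(m,20),key=cv2.contourArea);e=cv2.fitEllipse(c);print(e,cv2.boundingRect(c),s["tcp_pos"],plane(i,*e[0],.224))
cv2.imwrite("pics/w6c.png",cv2.resize(a[130:240,250:400],None,fx=4,fy=4,interpolation=2)[:,:,::-1])
o=cv2.imread("pics/w5.png");d=cv2.absdiff(o,a[:,:,::-1]);print("diff",d[130:240,250:400].mean())
E
```

```text
time: 42.48
tcp_pos: [0.4919, 0.1993, 0.2924]
ee_rot: [0.083, 0.997, 0.0, 0.0]
ft_force: [0.2, -0.6, 0.1]
grip_width: 1.0
finger_force: 0.0
time: 43.15
tcp_pos: [0.5238, 0.3474, 0.2921]
ee_rot: [0.083, 0.997, -0.0, 0.0]
ft_force: [0.1, -0.5, -0.0]
grip_width: 1.0
finger_force: 0.0
((308.5337829589844, 192.47946166992188), (47.1435432434082, 69.76211547851562), 135.04530334472656) (280, 160, 59, 64) [0.52384305 0.34737349 0.29207614] [0.51466854 0.34346655 0.224     ]
diff 2.1760606060606063
```

View pics/w6c.png

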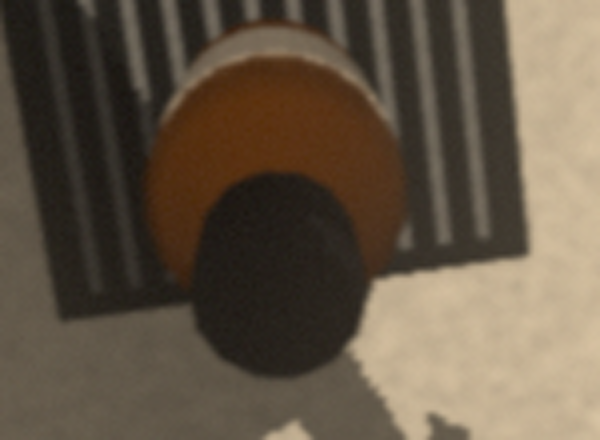

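The view is unchanged (cap at (320,203)): the bottle is untouched and centred. I retry with a staged close.

```bash
python3 -m pendant '{"translation":[[0,0,-0.5],[0,0,-1],[0,0,-1],[0,0,-0.5],[0,0,-0.3],[0,0,0],[0,0,0]],"turn":[[0,0,0],[0,0,0],[0,0,0],[0,0,0],[0,0,0],[0,0,0],[0,0,0]]}'
python3 -m pendant '{"translation":[[0,0,0],[0,0,0],[0,0,0],[0,0,0]],"turn":[[0,0,0],[0,0,0],[0,0,0],[0,0,0]]}' -0.1 40
python3 -m pendant '{"translation":[[0,0,0],[0,0,0]],"turn":[[0,0,0],[0,0,0]]}' -0.3 40
python3 -m pendant '{"translation":[[0,0,0],[0,0,0]],"turn":[[0,0,0],[0,0,0]]}' -0.45 60
```

```text
time: 43.83
tcp_pos: [0.5243, 0.3475, 0.1941]
ee_rot: [0.084, 0.996, 0.0, 0.001]
ft_force: [-0.0, 0.6, 0.5]
grip_width: 0.996
finger_force: 0.0
time: 44.17
tcp_pos: [0.524, 0.3479, 0.1936]
ee_rot: [0.083, 0.997, 0.0, 0.0]
ft_force: [0.8, 0.8, 0.4]
grip_width: 0.463
finger_force: 0.0
time: 44.33
tcp_pos: [0.524, 0.348, 0.1935]
ee_rot: [0.083, 0.997, 0.0, 0.0]
ft_force: [0.0, 0.4, 2.3]
grip_width: 0.354
finger_force: 9.5
time: 44.5
tcp_pos: [0.5246, 0.3483, 0.1951]
ee_rot: [0.083, 0.997, 0.001, 0.002]
ft_force: [-0.1, 0.9, 10.2]
grip_width: 0.273
finger_force: 4.7
```

The fingers are riding off the cap's top edge because the grip is too high. I open, go 11 mm lower and close again.

```bash
python3 -m pendant '{"translation":[[0,0,0],[0,0,0],[0,0,0],[0,0,0],[0,0,-0.2],[0,0,-0.17],[0,0,0],[0,0,0]],"turn":[[0,0,0],[0,0,0],[0,0,0],[0,0,0],[0,0,0],[0,0,0],[0,0,0],[0,0,0]]}' 0.6 40
python3 -m pendant '{"translation":[[0,0,0],[0,0,0],[0,0,0],[0,0,0]],"turn":[[0,0,0],[0,0,0],[0,0,0],[0,0,0]]}' -0.2
python3 -m pendant '{"translation":[[0,0,0],[0,0,0],[0,0,0]],"turn":[[0,0,0],[0,0,0],[0,0,0]]}' -1 60
python3 -m pendant '{"translation":[[0,0,0],[0,0,0],[0,0,0]],"turn":[[0,0,0],[0,0,0],[0,0,0]]}'
```

```text
time: 45.17
tcp_pos: [0.5235, 0.3477, 0.1812]
ee_rot: [0.083, 0.997, -0.0, -0.001]
ft_force: [0.7, -0.1, 0.3]
grip_width: 0.798
finger_force: 0.0
time: 45.5
tcp_pos: [0.5239, 0.3479, 0.1821]
ee_rot: [0.083, 0.997, 0.0, 0.0]
ft_force: [0.0, 0.4, 0.1]
grip_width: 0.4
finger_force: 0.3
time: 45.75
tcp_pos: [0.524, 0.348, 0.1825]
ee_rot: [0.083, 0.997, 0.0, 0.0]
ft_force: [0.4, 1.9, 4.0]
grip_width: 0.344
finger_force: 59.4
time: 46.0
tcp_pos: [0.524, 0.348, 0.1824]
ee_rot: [0.083, 0.997, 0.0, 0.0]
ft_force: [-0.5, 1.5, 5.2]
grip_width: 0.344
finger_force: 59.5
```

Firm grip at width 0.344, which matches the cap. I lift a little and check.

```bash
python3 -m pendant '{"translation":[[0,0,0.2],[0,0,0.4],[0,0,0.4],[0,0,0],[0,0,0]],"turn":[[0,0,0],[0,0,0],[0,0,0],[0,0,0],[0,0,0]]}'
```

```text
time: 46.42
tcp_pos: [0.5237, 0.3477, 0.2113]
ee_rot: [0.083, 0.997, -0.0, -0.0]
ft_force: [0.0, 0.0, -3.5]
grip_width: 0.35
finger_force: 59.9
```

```bash
python3 -m pendant '{"translation":[[0,0,0.5],[0,0,1],[0,0,0.5],[0,0,0],[-0.27,-0.4,0],[-0.4,-0.7,0],[-0.5,-1,0],[-0.5,-1,0]],"turn":[[0,0,0],[0,0,0],[0,0,0],[0,0,0],[0,0,0],[0,0,0],[0,0,0],[0,0,0]]}'
python3 -m pendant '{"translation":[[-0.4,-1,0],[-0.4,-1,0],[0,-1,0],[0,-1,0],[0,-1,0],[0,-0.8,0],[0,-0.5,0],[0,-0.3,0]],"turn":[[0,0,0],[0,0,0],[0,0,0],[0,0,0],[0,0,0],[0,0,0],[0,0,0],[0,0,0]]}'
python3 -m pendant '{"translation":[[0,0,0],[0,0,0],[0,0,-0.4],[0,0,-0.8],[0,0,-0.8],[0,0,-0.4],[0,0,-0.13],[0,0,0]],"turn":[[0,0,0],[0,0,0],[0,0,0],[0,0,0],[0,0,0],[0,0,0],[0,0,0],[0,0,0]]}'
python3 -m pendant '{"translation":[[0,0,-0.1],[0,0,-0.05],[0,0,0],[0,0,0]],"turn":[[0,0,0],[0,0,0],[0,0,0],[0,0,0]]}'
```

```text
time: 47.08
tcp_pos: [0.4721, 0.2537, 0.2689]
ee_rot: [0.083, 0.997, -0.001, -0.002]
ft_force: [1.0, -0.3, -2.9]
grip_width: 0.339
finger_force: 60.2
time: 47.75
tcp_pos: [0.4489, 0.0552, 0.2699]
ee_rot: [0.084, 0.996, -0.0, -0.002]
ft_force: [0.4, -0.0, -3.5]
grip_width: 0.34
finger_force: 60.3
time: 48.42
tcp_pos: [0.4493, 0.0577, 0.1952]
ee_rot: [0.083, 0.997, 0.0, -0.001]
ft_force: [-0.3, -0.9, -3.0]
grip_width: 0.348
finger_force: 60.2
time: 48.75
tcp_pos: [0.4499, 0.0569, 0.1919]
ee_rot: [0.083, 0.997, 0.0, 0.0]
ft_force: [0.0, -0.7, -3.1]
grip_width: 0.339
finger_force: 60.2
```

```bash
python3 -m pendant '{"translation":[[0,0,-0.05],[0,0,-0.03],[0,0,0],[0,0,0]],"turn":[[0,0,0],[0,0,0],[0,0,0],[0,0,0]]}'
python3 -m pendant '{"translation":[[0,0,-0.03],[0,0,0],[0,0,0]],"turn":[[0,0,0],[0,0,0],[0,0,0]]}'
```

```text
time: 49.08
tcp_pos: [0.4497, 0.0568, 0.1891]
ee_rot: [0.083, 0.997, 0.0, -0.0]
ft_force: [1.1, -0.8, -4.4]
grip_width: 0.342
finger_force: 60.2
time: 49.33
tcp_pos: [0.4496, 0.0568, 0.1881]
ee_rot: [0.083, 0.997, -0.0, -0.0]
ft_force: [0.4, -0.3, -3.5]
grip_width: 0.346
finger_force: 60.2
```

```bash
python3 -m pendant '{"translation":[[0,0,-0.03],[0,0,0],[0,0,0]],"turn":[[0,0,0],[0,0,0],[0,0,0]]}'
python3 -m pendant '{"translation":[[0,0,-0.03],[0,0,0],[0,0,0]],"turn":[[0,0,0],[0,0,0],[0,0,0]]}'
```

```text
time: 49.58
tcp_pos: [0.4497, 0.0568, 0.1873]
ee_rot: [0.083, 0.997, -0.0, -0.0]
ft_force: [-0.2, 0.5, -3.4]
grip_width: 0.347
finger_force: 60.2
time: 49.83
tcp_pos: [0.4498, 0.0568, 0.1865]
ee_rot: [0.083, 0.997, -0.0, 0.0]
ft_force: [-0.2, -1.0, -3.0]
grip_width: 0.345
finger_force: 60.5
```

```bash
python3 -m pendant '{"translation":[[0,0,-0.03],[0,0,0],[0,0,0]],"turn":[[0,0,0],[0,0,0],[0,0,0]]}'
```

```text
time: 50.08
tcp_pos: [0.4503, 0.0568, 0.1864]
ee_rot: [0.083, 0.997, -0.0, 0.001]
ft_force: [-0.5, 0.0, 5.4]
grip_width: 0.343
finger_force: 61.3
```

```bash
python3 -m pendant '{"translation":[[0,0,0],[0,0,0],[0,0,0],[0,0,0],[0,0,0.2],[0,0,0.5],[0,0,1],[0,0,1]],"turn":[[0,0,0],[0,0,0],[0,0,0],[0,0,0],[0,0,0],[0,0,0],[0,0,0],[0,0,0]]}' 0.6
python3 -m pendant '{"translation":[[0,0,1],[0,0,1],[-0.2,1,0],[-0.2,1,0],[-0.2,1,0],[-0.2,1,0],[-0.2,1,0],[-0.2,1,0]],"turn":[[0,0,0],[0,0,0],[0,0,0],[0,0,0],[0,0,0],[0,0,0],[0,0,0],[0,0,0]]}'
python3 -m pendant '{"translation":[[-0.2,1,0],[-0.2,1,0],[-0.2,1,0],[-0.2,1,0],[0,0,0],[0,0,0]],"turn":[[0,0,0],[0,0,0],[0,0,0],[0,0,0],[0,0,0],[0,0,0]]}'
python3 - <<'E'
from h import *
t=bot.camera("top");s=bot.camera("scene");t0=cv2.imread("pics/top0.png");s0=cv2.imread("pics/scene0.png")
T=t[:,:,::-1];cv2.imwrite("pics/top9.png",T);cv2.imwrite("pics/scene9.png",s[:,:,::-1])
r=lambda x:cv2.resize(x[195:305,250:390],(400,300),interpolation=2)
q=lambda x:cv2.resize(x[85:245,130:390],(400,246),interpolation=2)
cv2.imwrite("pics/f.png",np.vstack([np.hstack([r(t0),r(T)]),np.hstack([q(s0),q(s[:,:,::-1])])]))
E
```

```text
time: 50.75
tcp_pos: [0.4492, 0.0569, 0.2675]
ee_rot: [0.083, 0.997, 0.0, -0.001]
ft_force: [0.4, 0.1, -0.1]
grip_width: 0.801
finger_force: 0.0
time: 51.42
tcp_pos: [0.4131, 0.2382, 0.327]
ee_rot: [0.083, 0.997, 0.0, 0.0]
ft_force: [-0.0, -0.4, -0.3]
grip_width: 0.804
finger_force: 0.0
time: 51.92
tcp_pos: [0.3892, 0.3577, 0.3264]
ee_rot: [0.082, 0.997, -0.0, -0.0]
ft_force: [0.1, 0.2, -1.2]
grip_width: 0.801
finger_force: 0.0
```

View pics/f.png

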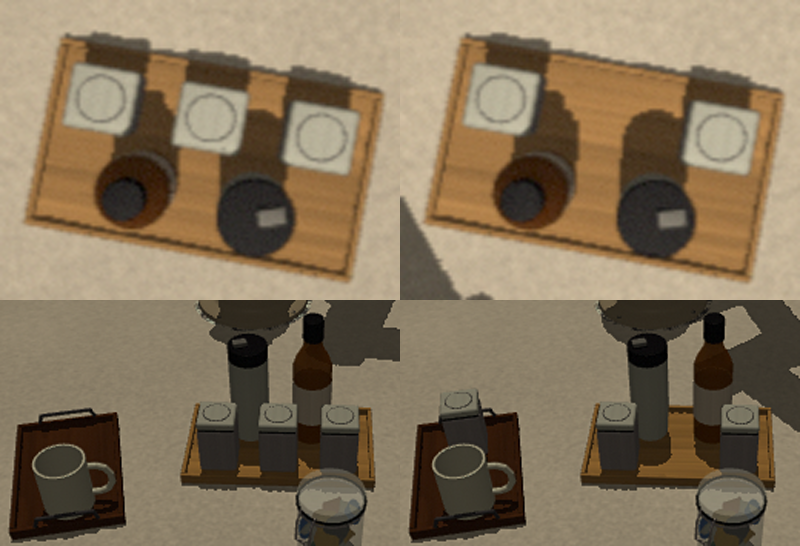

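The before and after crops match: bottle cap (122,200) and (520,200), tumbler lid (256,217) and (656,217), the two empty tins in place, and the full tin on the serving tray beside the undisturbed mug.

```bash
python3 -c "
from workcell import bot
print(bot.finish_job())"
```

```text
the job is handed in; nothing more can be done
None
```

The job is handed in at about 52 s: the full tin (the middle one) stands on the free end of the serving tray beside the mug, and the bottle, tumbler and both empty tins match their starting places in the final picture; the third tin was never lifted, because about 3.4 N against 1.4 N settled it, and one missed grip on the bottle's cap while it stood on the mat had to be repeated.

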